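Switch on the worktop extractor in order

ROBOT

A 6-joint arm with a two-finger parallel gripper is mounted at the origin on a cart in front of the work surface, level with it; the furniture and walls round the work are solid. World frame = base frame: x ahead of the robot, y to its left, z up, the work surface at z = 0. Lengths are in m, angles in rad, forces in N, time in s.
With the tool pointing down it reaches from about 0.375 to 0.925 m from the base axis. Payload 5.7 kg.
Tool frame: the origin (TCP) lies at the very end of the fingers, on their centre line; the grasp point (between the pads) lies 19 mm behind it; z points along the fingers, y is the line along which they close (so a half turn about z gives the same grasp; the last joint's range is limited). The gripper opens to 85 mm and grips with 20 to 120 N. Pads are 22 mm wide; open, the fingers measure 114 mm over their backs; the gripper's body (76 mm by 85 mm) begins 54 mm behind the grasp point. The pads swing forward as they close: fully open they stand 13 mm farther back than shut.
Start: joints at [1.151, 0.359, 1.51, -0, 1.272, -0.115], TCP at [0.18, 0.572, 0.231] pointing down, gripper open.
Joint ranges: [-2.97, 2.97], [-1.01, 2.36], [0.21, 2.38], [-0.96, 4.11], [0.2, 2.71], [-2.98, 2.98]. Speed limits (rad/s): [2.39, 2.39, 3.14, 3.14, 3.14, 3.14].

INTERFACE

Orientations are given as a unit quaternion [w, x, y, z].
In Python, from workcell import arm gives the robot as it stands.
- The arm moves only by the shell command python3 -m jog 'ROWS' [FORCE]. ROWS is JSON, a list of rows, each an object of numbers: "dx", "dy", "dz": the shift along the tool's x, y, z in m; "rx", "ry", "rz": the turn, a rotation vector about the tool's x, y, z in rad; "hand": the finger opening in m, from 0 to 0.0854. A call has 1 to 12 rows; each row shifts and turns the commanded pose from where the row before left it, along the tool's axes as they then stand; what a row does not reach is not made up. A row lasts 1/10 s, in which the tool goes at most 50 mm and 8.59 degrees, less where a joint would pass 70% of its speed; a pose out of reach is approached as far as the arm can. A call with a gripper value outside its range is refused whole. The fingers move at their own pace and stop on an object; FORCE is the grip in N (left out, the last holds). Time passes only in rows, so rows that do not move let the fingers close. It gives the time, the measured TCP pose, the force, the opening and the grip force at its end, in the units of the state.
- arm.state(): the state, without advancing time (a new reading comes with each control period).
- arm.get_image(name): name is "scene" or "top" or "wrist"; returns the picture (420x560x3 uint8, blue, green, red); there is no depth.
- arm.get_calibration(name): a dict with "fx", "fy", "cx", "cy" (pixels), "rvec" (rotation vector, rad) and "tvec" (3), from world to camera coordinates, as OpenCV has them. Camera axes: x right, y down, z forward; pixel columns grow to the right and rows downward; lengths in m; the calibration is good to about 2 mm. The wrist camera is an equidistant fisheye: a pixel r from the principal point sees the ray r / f radians off the axis. A picture is of the moment at which its call begins: read the wrist's pose just before it. get_calibration takes no time and is no camera call; for the wrist camera it gives the pose at the moment of the call.
- arm.job_done(): hands the job in; it is judged then, once.
The state is a dict: "time": time; "qpos": joint angles; "joint_vel": joint speeds; "effort": joint torques, N m; "position": TCP position; "ee_rot": TCP orientation; "ft_force": force on the tool from outside, world axes, zero at the start; "torque": the same for the moment, N m; "finger_gap": finger opening in m; "grasp_force": force on a finger pad.
Only numpy, scipy, OpenCV 4.12 (cv2) and the standard library are available. Lean on these libraries where they do the work, as an engineer would, in place of code of your own. Each camera call takes 0.05 s, during which the arm holds its last target. There are 200 camera calls.

TASK

Switch on the extractor at its low steel control panel: with the shut fingertips press the large round key, then the long bar key, then the square key, each gently and all the way in, so that it stays down. Leave the small round key alone, and do not move, pick up or knock over anything that stands around the panel.

Things in the scene. Friction and masses are not known exactly. Their poses are not given: they have to be found in the camera images.
- panel: low brushed-steel control panel fixed on the worktop, 90 (its x) x 290 (its y) x 30 mm high; origin at the centre of its underside, z up. Its four black keys stand in one row along its y, 66 mm apart, in an order that changes from start to start
- master_key: large round key (master), 32 mm across; black cap in a thin dark frame on the panel. Origin at the centre of the key, level with the panel's top face; x and y as the panel's. The flat top of the cap stands 20 mm above this origin when out, 12 mm when in and let go; the frame is 1.5 mm high
- master_cap (a joint): how far the master key is pressed in, in m: 0 out, 0.008 fully in. The cap sits on a spring of 1.5 N per mm (up to 10 mm of give) on this slide, which moves straight down against about 3 N of friction and stays where it is left: the cap gives by about 2 mm, then the key goes in with it, then past 10 mm of finger travel the cap only springs further, and rises 2 mm or more again when let go; it counts as pressed in past 0.005
- fan_key: long bar key (fan), 44 x 16 mm, long along its own x; black cap in a thin dark frame on the panel. Origin at the centre of the key, level with the panel's top face; x and y as the panel's. The flat top of the cap stands 20 mm above this origin when out, 12 mm when in and let go; the frame is 1.5 mm high
- fan_cap (a joint): how far the fan key is pressed in, in m: 0 out, 0.008 fully in. The cap sits on a spring of 1.5 N per mm (up to 10 mm of give) on this slide, which moves straight down against about 3 N of friction and stays where it is left: the cap gives by about 2 mm, then the key goes in with it, then past 10 mm of finger travel the cap only springs further, and rises 2 mm or more again when let go; it counts as pressed in past 0.005
- lamp_key: square key (lamp), 24 x 24 mm; black cap in a thin dark frame on the panel. Origin at the centre of the key, level with the panel's top face; x and y as the panel's. The flat top of the cap stands 20 mm above this origin when out, 12 mm when in and let go; the frame is 1.5 mm high
- lamp_cap (a joint): how far the lamp key is pressed in, in m: 0 out, 0.008 fully in. The cap sits on a spring of 1.5 N per mm (up to 10 mm of give) on this slide, which moves straight down against about 3 N of friction and stays where it is left: the cap gives by about 2 mm, then the key goes in with it, then past 10 mm of finger travel the cap only springs further, and rises 2 mm or more again when let go; it counts as pressed in past 0.005
- boost_key: small round key (boost), 16 mm across; to be left alone; black cap in a thin dark frame on the panel. Origin at the centre of the key, level with the panel's top face; x and y as the panel's. The flat top of the cap stands 20 mm above this origin when out, 12 mm when in and let go; the frame is 1.5 mm high
- boost_cap (a joint): how far the boost key is pressed in, in m: 0 out, 0.008 fully in. The cap sits on a spring of 1.5 N per mm (up to 10 mm of give) on this slide, which moves straight down against about 3 N of friction and stays where it is left: the cap gives by about 2 mm, then the key goes in with it, then past 10 mm of finger travel the cap only springs further, and rises 2 mm or more again when let go; it counts as pressed in past 0.005
- espresso_cup: small cup with a handle, 62 x 92 x 51 mm high, beside the panel; bystander, loose; origin at the centre of its underside
- salt_shaker: glass salt shaker, 44 mm across, 90 mm high, beside the panel; bystander, loose; origin at the centre of its underside
- tea_light: tea light, 38 mm across, 15 mm high, behind the panel; bystander, loose; origin at the centre of its underside
- peg: wooden clothes peg lying down, 15 x 72 x 12 mm, in front of the panel; bystander, loose; origin at the centre of its underside
- balm_pot: round flat pot, 69 mm across, 41 mm high, in front of the panel; bystander, loose; origin at the centre of its underside
- honey_jar: honey jar, 58 mm across, 86 mm high, at the back right; bystander, loose; origin at the centre of its underside

How it is judged:
By the outcome, as a careful person would: the job done as asked, in the order asked, and still so for the second after the job is handed in, with the robot touching nothing.
It also fails if it takes over 48 s, if anything falls off the work surface, if the arm or the gripper's body presses on something with over 40 N, if the wrist force passes 120 N, or if a joint passes its speed limit or range.

## Working session

There is one attempt and no reset: what is moved stays moved. The work goes in short steps, Python scripts to look and compute and a shell command to move; the robot and the scene stay as the last step left them, time stands still between calls to the robot, and variables do not carry over. Pictures are saved under pics/ and viewed, at most 10 in all, crops included, and the job is handed in when it is done.

```bash
mkdir -p pics; python3 - <<'E'
from workcell import arm
import cv2,numpy as np
s=arm.state();print(s['time'],s['position'],s['ee_rot'],s['finger_gap'])
for n in('top','scene'):
    cv2.imwrite(f'pics/{n}0.png',arm.get_image(n))
    c=arm.get_calibration(n);print(n,c)
E
```

```text
0.0 [0.17977045 0.57172831 0.23043675] [-2.41052286e-04  1.51775477e-01  9.88414561e-01 -8.95555623e-04] 0.08561698293573304
top {'fx': 463.05088348243373, 'fy': 463.05088348243373, 'cx': 279.7108952928806, 'cy': 210.7664335446733, 'rvec': array([ 2.1527317 , -2.14673456,  0.09270878]), 'tvec': array([-0.01169837,  0.57146578,  1.18268379])}
scene {'fx': 422.78231256584996, 'fy': 422.78231256584996, 'cx': 281.017584249574, 'cy': 210.12257910915145, 'rvec': array([ 2.02866817, -0.81312394,  0.45351783]), 'tvec': array([-0.4353374 ,  0.2322192 ,  0.73003149])}
```

View pics/top0.png

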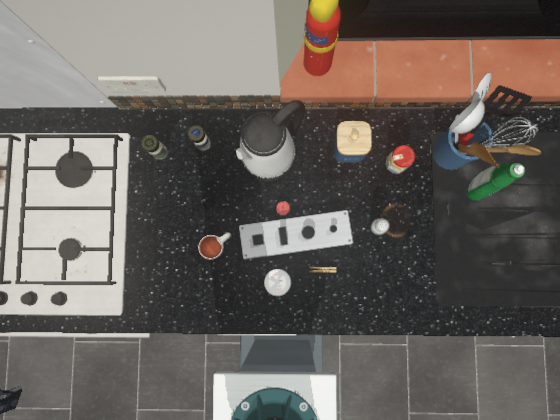

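View pics/scene0.png

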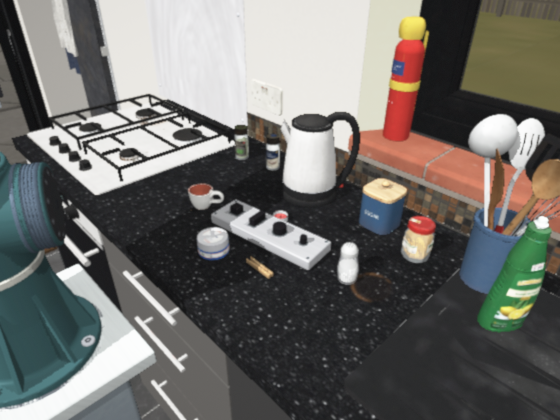

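The top view shows the panel centred near (296,235). The keys are square (258,240), bar (283,236), large round (308,232) and small round (333,229). The kettle stands behind, at (267,150).

```bash
cat > h.py <<'E'
import cv2,numpy as np
from workcell import arm
def ray(c,u,v,z,fish=False):
    R=cv2.Rodrigues(np.array(c['rvec']))[0];t=np.array(c['tvec'])
    p=np.array([(u-c['cx'])/c['fx'],(v-c['cy'])/c['fy'],1.])
    if fish:
        r=np.hypot(p[0],p[1]);p=np.array([p[0]/r*np.sin(r),p[1]/r*np.sin(r),np.cos(r)])
    o=-R.T@t;d=R.T@p
    return o+d*(z-o[2])/d[2]
E
python3 - <<'E'
from h import *
im=cv2.imread('pics/top0.png');c=arm.get_calibration('top')
g=cv2.cvtColor(im,cv2.COLOR_BGR2GRAY)
m=np.zeros_like(g);cv2.fillPoly(m,[np.array([[243,227],[348,214],[352,241],[246,255]])],255)
b=cv2.bitwise_and((g<90).astype(np.uint8)*255,m)
for k in cv2.findContours(b,0,2)[0]:
    if cv2.contourArea(k)>10:
        M=cv2.moments(k);u,v=M['m10']/M['m00'],M['m01']/M['m00'];print(round(u,1),round(v,1),cv2.boundingRect(k),ray(c,u,v,.04).round(4))
for p in [(240,225),(350,212),(354,243),(245,258)]:print('corner',ray(c,*p,.03).round(3))
for n,p in dict(cup=(211,246),salt=(379,227),tea=(283,208),peg=(323,270),pot=(277,282),kettle=(265,130)).items():print(n,ray(c,*p,.03).round(3))
crop=cv2.resize(im[190:310,190:410],None,fx=3.5,fy=3.5,interpolation=2);cv2.imwrite('pics/crop.png',crop)
E
```

```text
257.5 239.3 (253, 235, 10, 10) [0.496 0.047 0.04 ]
282.8 235.3 (279, 227, 8, 18) [ 0.5066 -0.0186  0.04  ]
333.2 228.4 (331, 226, 6, 6) [ 0.5247 -0.149   0.04  ]
307.8 231.8 (302, 226, 12, 12) [ 0.5158 -0.0834  0.04  ]
corner [0.534 0.094 0.03 ]
corner [ 0.569 -0.194  0.03 ]
corner [ 0.488 -0.203  0.03 ]
corner [0.448 0.08  0.03 ]
cup [0.479 0.169 0.03 ]
salt [ 0.53  -0.269  0.03 ]
tea [ 0.579 -0.019  0.03 ]
peg [ 0.418 -0.123  0.03 ]
pot [ 0.386 -0.004  0.03 ]
kettle [0.79 0.03 0.03]
```

View pics/crop.png

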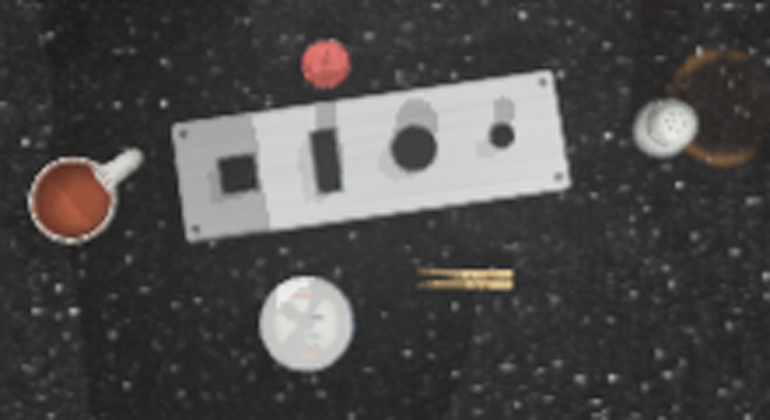

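The crop confirms the key order from left to right: square, bar, large round, small round. Next I shut the fingers and move above the master key.

```bash
python3 -m jog '[{"dx":-0.032,"dy":-0.033,"hand":0},{"dx":-0.032,"dy":-0.033,"hand":0},{"dx":-0.032,"dy":-0.033,"hand":0},{"dx":-0.032,"dy":-0.033,"hand":0},{"dx":-0.032,"dy":-0.033,"hand":0},{"dx":-0.032,"dy":-0.033,"hand":0},{"dx":-0.032,"dy":-0.033,"hand":0},{"dx":-0.032,"dy":-0.033,"hand":0},{"dx":-0.032,"dy":-0.033,"hand":0},{"dx":-0.032,"dy":-0.033,"hand":0},{"dx":-0.032,"dy":-0.033,"hand":0},{"dx":-0.032,"dy":-0.033,"hand":0}]' 20
python3 -m jog '[{"dx":-0.032,"dy":-0.033},{"dx":-0.032,"dy":-0.033},{"dx":-0.032,"dy":-0.033},{"dx":-0.032,"dy":-0.033,"dz":0.03},{"dz":0.04},{"dz":0.03},{},{}]'
cat > look.py <<'E'
from h import *
import sys
from scipy.spatial.transform import Rotation
s=arm.state();c=arm.get_calibration('wrist');im=arm.get_image('wrist')
cv2.imwrite(sys.argv[1],im)
q=s['ee_rot'];R=Rotation.from_quat([q[1],q[2],q[3],q[0]])
p=np.array(s['position']);print('t',s['time'],'tcp',p.round(4),'f',np.round(s['ft_force'],2),'gap',s['finger_gap'])
for n,k in dict(master=(.516,-.083,.05),fan=(.507,-.019,.05),lamp=(.496,.047,.05)).items():
    print(n,'tool shift to top',R.inv().apply(np.array(k)-p).round(4))
E
python3 look.py pics/w1.png; python3 -c "
from workcell import arm;print(arm.get_calibration('wrist'))"
```

```text
t 0.1 tcp [0.1798 0.5718 0.2305] f [-0.24 -0.17 -0.32] gap 0.08575380943899423
master tool shift to top [-0.5172 -0.5234  0.1813]
fan tool shift to top [-0.4895 -0.4651  0.1812]
lamp tool shift to top [-0.4592 -0.4054  0.1811]
{'fx': 325.19226210127806, 'fy': 325.19226210127806, 'cx': 279.8918116007225, 'cy': 213.706556242021, 'rvec': array([-2.30956147, -1.6976951 , -0.2746803 ]), 'tvec': array([-0.59931396, -0.04195237,  0.38126163])}invalid input at $[0]: expected keys dx, dy, dz, rx, ry, rz, hand
invalid input at $[0]: expected keys dx, dy, dz, rx, ry, rz, hand
```

View pics/w1.png

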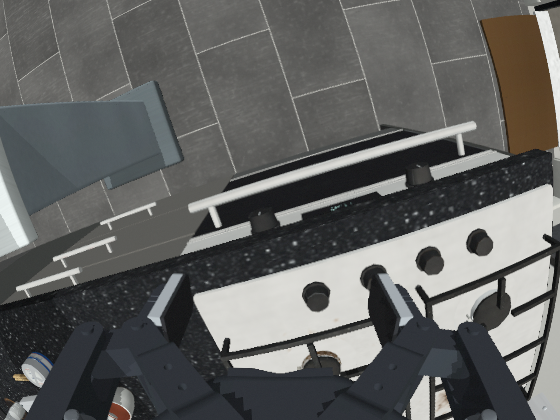

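The arm did not move: the picture still shows the hob, because every row needs all seven keys. I'll resend the rows in full.

```bash
python3 -m jog '[{"dx":-0.032,"dy":-0.033,"dz":0,"rx":0,"ry":0,"rz":0,"hand":0},{"dx":-0.032,"dy":-0.033,"dz":0,"rx":0,"ry":0,"rz":0,"hand":0},{"dx":-0.032,"dy":-0.033,"dz":0,"rx":0,"ry":0,"rz":0,"hand":0},{"dx":-0.032,"dy":-0.033,"dz":0,"rx":0,"ry":0,"rz":0,"hand":0},{"dx":-0.032,"dy":-0.033,"dz":0,"rx":0,"ry":0,"rz":0,"hand":0},{"dx":-0.032,"dy":-0.033,"dz":0,"rx":0,"ry":0,"rz":0,"hand":0},{"dx":-0.032,"dy":-0.033,"dz":0,"rx":0,"ry":0,"rz":0,"hand":0},{"dx":-0.032,"dy":-0.033,"dz":0,"rx":0,"ry":0,"rz":0,"hand":0},{"dx":-0.032,"dy":-0.033,"dz":0,"rx":0,"ry":0,"rz":0,"hand":0},{"dx":-0.032,"dy":-0.033,"dz":0,"rx":0,"ry":0,"rz":0,"hand":0},{"dx":-0.032,"dy":-0.033,"dz":0,"rx":0,"ry":0,"rz":0,"hand":0},{"dx":-0.032,"dy":-0.033,"dz":0,"rx":0,"ry":0,"rz":0,"hand":0}]' 20
python3 look.py pics/w2.png
```

```text
time: 1.35
position: [0.4279, 0.0775, 0.2314]
ee_rot: [0.0, 0.152, 0.988, 0.0]
ft_force: [0.9, 0.8, 0.3]
finger_gap: -0.0002
grasp_force: 0.0
t 1.35 tcp [0.4279 0.0775 0.2314] f [0.94 0.83 0.34] gap -0.00015415708807867902
master tool shift to top [-0.1322 -0.1266  0.1814]
fan tool shift to top [-0.1044 -0.0683  0.1814]
lamp tool shift to top [-0.0741 -0.0086  0.1814]
```

```bash
python3 -m jog '[{"dx":-0.033,"dy":-0.032,"dz":0,"rx":0,"ry":0,"rz":0,"hand":0},{"dx":-0.033,"dy":-0.032,"dz":0,"rx":0,"ry":0,"rz":0,"hand":0},{"dx":-0.033,"dy":-0.032,"dz":0,"rx":0,"ry":0,"rz":0,"hand":0},{"dx":-0.033,"dy":-0.031,"dz":0.01,"rx":0,"ry":0,"rz":0,"hand":0},{"dx":0,"dy":0,"dz":0.04,"rx":0,"ry":0,"rz":0,"hand":0},{"dx":0,"dy":0,"dz":0.04,"rx":0,"ry":0,"rz":0,"hand":0},{"dx":0,"dy":0,"dz":0.03,"rx":0,"ry":0,"rz":0,"hand":0},{"dx":0,"dy":0,"dz":0,"rx":0,"ry":0,"rz":0,"hand":0},{"dx":0,"dy":0,"dz":0,"rx":0,"ry":0,"rz":0,"hand":0}]'
python3 look.py pics/w3.png
```

```text
time: 2.3
position: [0.5151, -0.0812, 0.1114]
ee_rot: [-0.001, 0.152, 0.988, 0.0]
ft_force: [1.1, 0.3, -0.5]
finger_gap: -0.0001
grasp_force: 0.0
t 2.3 tcp [ 0.5151 -0.0812  0.1114] f [ 1.09  0.35 -0.51] gap -5.068827407142143e-05
master tool shift to top [-0.0015 -0.0014  0.0614]
fan tool shift to top [0.0263 0.0569 0.0614]
lamp tool shift to top [0.0566 0.1166 0.0614]
```

View pics/w3.png

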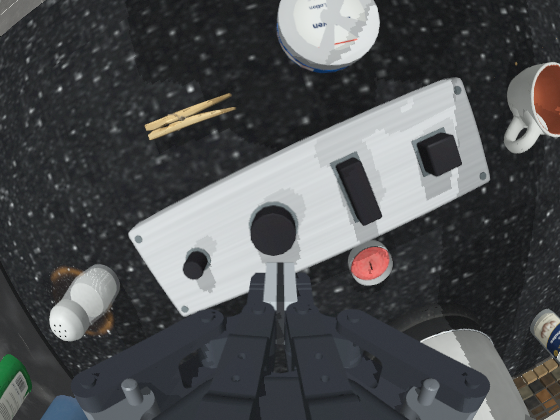

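The wrist view shows the master top near (273,231), the bar top near (364,191) and the square top near (443,154). The fingertips are over the master key.

```bash
python3 - <<'E'
from h import *
c=arm.get_calibration('wrist')
for n,p in dict(master=(273,230),fan=(361,190),lamp=(441,154),boost=(195,267)).items():print(n,ray(c,*p,.049,True).round(4))
E
```

```text
master [ 0.5136 -0.0852  0.049 ]
fan [ 0.504  -0.0206  0.049 ]
lamp [0.4955 0.042  0.049 ]
boost [ 0.5246 -0.1489  0.049 ]
```

```bash
python3 -m jog '[{"dx":-0.001,"dy":-0.003,"dz":0.025,"rx":0,"ry":0,"rz":0,"hand":0},{"dx":0,"dy":0,"dz":0.02,"rx":0,"ry":0,"rz":0,"hand":0},{"dx":0,"dy":0,"dz":0.01,"rx":0,"ry":0,"rz":0,"hand":0},{"dx":0,"dy":0,"dz":0,"rx":0,"ry":0,"rz":0,"hand":0},{"dx":0,"dy":0,"dz":0,"rx":0,"ry":0,"rz":0,"hand":0}]'
python3 -m jog '[{"dx":0,"dy":0,"dz":0.004,"rx":0,"ry":0,"rz":0,"hand":0},{"dx":0,"dy":0,"dz":0.004,"rx":0,"ry":0,"rz":0,"hand":0},{"dx":0,"dy":0,"dz":0,"rx":0,"ry":0,"rz":0,"hand":0},{"dx":0,"dy":0,"dz":0,"rx":0,"ry":0,"rz":0,"hand":0}]'
```

```text
time: 2.85
position: [0.5163, -0.0848, 0.0575]
ee_rot: [0.001, 0.152, 0.988, -0.0]
ft_force: [0.2, -0.0, 0.0]
finger_gap: 0.0003
grasp_force: 0.0
time: 3.25
position: [0.5161, -0.0848, 0.0487]
ee_rot: [0.001, 0.152, 0.988, -0.0]
ft_force: [1.7, -0.6, 2.0]
finger_gap: -0.0003
grasp_force: 1.0
```

```bash
python3 -m jog '[{"dx":0,"dy":0,"dz":0.003,"rx":0,"ry":0,"rz":0,"hand":0},{"dx":0,"dy":0,"dz":0.003,"rx":0,"ry":0,"rz":0,"hand":0},{"dx":0,"dy":0,"dz":0.002,"rx":0,"ry":0,"rz":0,"hand":0},{"dx":0,"dy":0,"dz":0.002,"rx":0,"ry":0,"rz":0,"hand":0},{"dx":0,"dy":0,"dz":0,"rx":0,"ry":0,"rz":0,"hand":0},{"dx":0,"dy":0,"dz":0,"rx":0,"ry":0,"rz":0,"hand":0}]'
```

```text
time: 3.85
position: [0.516, -0.0848, 0.0385]
ee_rot: [0.001, 0.152, 0.988, -0.0]
ft_force: [2.0, 0.3, 5.8]
finger_gap: -0.0
grasp_force: 2.6
```

Full travel, about 11.5 mm at 5.8 N. Now the fan key.

```bash
python3 -m jog '[{"dx":0,"dy":0,"dz":-0.005,"rx":0,"ry":0,"rz":0,"hand":0},{"dx":0,"dy":0,"dz":-0.015,"rx":0,"ry":0,"rz":0,"hand":0},{"dx":0,"dy":0,"dz":-0.02,"rx":0,"ry":0,"rz":0,"hand":0},{"dx":0.01,"dy":0.02,"dz":0,"rx":0,"ry":0,"rz":0,"hand":0},{"dx":0.01,"dy":0.02,"dz":0,"rx":0,"ry":0,"rz":0,"hand":0},{"dx":0.009,"dy":0.019,"dz":0,"rx":0,"ry":0,"rz":0,"hand":0},{"dx":0,"dy":0,"dz":0.01,"rx":0,"ry":0,"rz":0,"hand":0},{"dx":0,"dy":0,"dz":0.01,"rx":0,"ry":0,"rz":0,"hand":0},{"dx":0,"dy":0,"dz":0,"rx":0,"ry":0,"rz":0,"hand":0},{"dx":0,"dy":0,"dz":0,"rx":0,"ry":0,"rz":0,"hand":0}]'
python3 look.py pics/w4.png
```

```text
time: 4.85
position: [0.5049, -0.0203, 0.0576]
ee_rot: [-0.001, 0.152, 0.988, -0.0]
ft_force: [0.9, 0.4, 0.1]
finger_gap: 0.0001
grasp_force: 0.0
t 4.85 tcp [ 0.5049 -0.0203  0.0576] f [0.92 0.35 0.09] gap 5.0044385134160516e-05
master tool shift to top [-0.0295 -0.0565  0.0076]
fan tool shift to top [-0.0017  0.0019  0.0076]
lamp tool shift to top [0.0287 0.0615 0.0076]
```

View pics/w4.png

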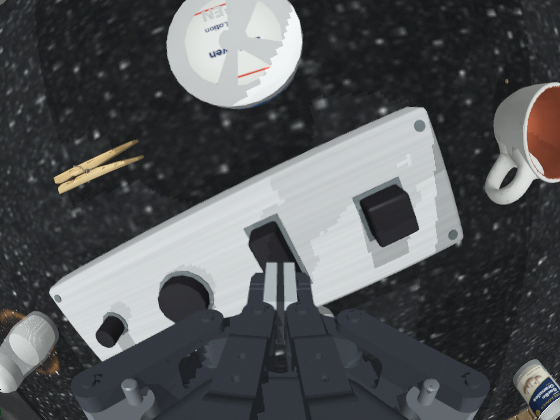

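The fingertips at (280,270) are over the bar, and the master at (185,293) sits lower than before. Press the fan key.

```bash
python3 -m jog '[{"dx":0,"dy":0.001,"dz":0.004,"rx":0,"ry":0,"rz":0,"hand":0},{"dx":0,"dy":0,"dz":0.003,"rx":0,"ry":0,"rz":0,"hand":0},{"dx":0,"dy":0,"dz":0.003,"rx":0,"ry":0,"rz":0,"hand":0},{"dx":0,"dy":0,"dz":0.003,"rx":0,"ry":0,"rz":0,"hand":0},{"dx":0,"dy":0,"dz":0.003,"rx":0,"ry":0,"rz":0,"hand":0},{"dx":0,"dy":0,"dz":0.002,"rx":0,"ry":0,"rz":0,"hand":0},{"dx":0,"dy":0,"dz":0.001,"rx":0,"ry":0,"rz":0,"hand":0},{"dx":0,"dy":0,"dz":0,"rx":0,"ry":0,"rz":0,"hand":0},{"dx":0,"dy":0,"dz":0,"rx":0,"ry":0,"rz":0,"hand":0}]'
```

```text
time: 5.8
position: [0.5058, -0.0188, 0.0394]
ee_rot: [0.0, 0.152, 0.988, -0.0]
ft_force: [0.6, -2.6, 2.9]
finger_gap: 0.0
grasp_force: 1.9
```

```bash
python3 -m jog '[{"dx":0,"dy":0,"dz":0.001,"rx":0,"ry":0,"rz":0,"hand":0},{"dx":0,"dy":0,"dz":0,"rx":0,"ry":0,"rz":0,"hand":0},{"dx":0,"dy":0,"dz":0,"rx":0,"ry":0,"rz":0,"hand":0}]'
python3 -m jog '[{"dx":0,"dy":0,"dz":-0.005,"rx":0,"ry":0,"rz":0,"hand":0},{"dx":0,"dy":0,"dz":-0.015,"rx":0,"ry":0,"rz":0,"hand":0},{"dx":0,"dy":0,"dz":-0.02,"rx":0,"ry":0,"rz":0,"hand":0},{"dx":0.01,"dy":0.02,"dz":0,"rx":0,"ry":0,"rz":0,"hand":0},{"dx":0.01,"dy":0.02,"dz":0,"rx":0,"ry":0,"rz":0,"hand":0},{"dx":0.009,"dy":0.018,"dz":0,"rx":0,"ry":0,"rz":0,"hand":0},{"dx":0,"dy":0,"dz":0.01,"rx":0,"ry":0,"rz":0,"hand":0},{"dx":0,"dy":0,"dz":0.01,"rx":0,"ry":0,"rz":0,"hand":0},{"dx":0,"dy":0,"dz":0,"rx":0,"ry":0,"rz":0,"hand":0},{"dx":0,"dy":0,"dz":0,"rx":0,"ry":0,"rz":0,"hand":0}]'
python3 look.py pics/w5.png
```

```text
time: 6.1
position: [0.5059, -0.0188, 0.0385]
ee_rot: [0.0, 0.152, 0.988, -0.0]
ft_force: [-0.3, -2.2, 5.4]
finger_gap: 0.0001
grasp_force: 2.6
time: 7.1
position: [0.495, 0.0447, 0.0576]
ee_rot: [-0.001, 0.152, 0.988, -0.0]
ft_force: [0.5, -0.3, -0.4]
finger_gap: -0.0
grasp_force: 0.0
t 7.1 tcp [0.495  0.0447 0.0576] f [ 0.54 -0.32 -0.37] gap -9.373198470864189e-06
master tool shift to top [-0.0584 -0.1155  0.0076]
fan tool shift to top [-0.0306 -0.0572  0.0076]
lamp tool shift to top [-0.0003  0.0025  0.0076]
```

View pics/w5.png

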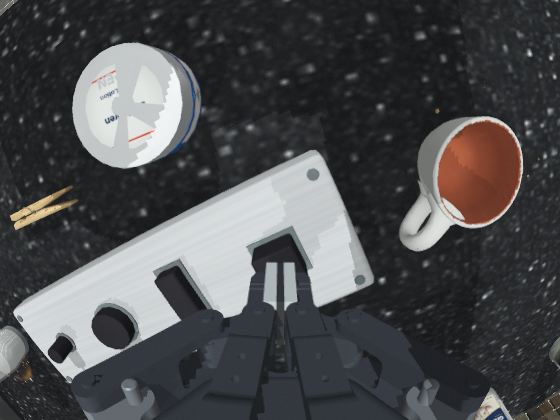

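The fingertips are over the square key at (280,265), and the bar and large round keys are both down. Press the lamp key, then retract.

```bash
python3 -m jog '[{"dx":0,"dy":0.001,"dz":0.004,"rx":0,"ry":0,"rz":0,"hand":0},{"dx":0,"dy":0,"dz":0.003,"rx":0,"ry":0,"rz":0,"hand":0},{"dx":0,"dy":0,"dz":0.003,"rx":0,"ry":0,"rz":0,"hand":0},{"dx":0,"dy":0,"dz":0.003,"rx":0,"ry":0,"rz":0,"hand":0},{"dx":0,"dy":0,"dz":0.003,"rx":0,"ry":0,"rz":0,"hand":0},{"dx":0,"dy":0,"dz":0.002,"rx":0,"ry":0,"rz":0,"hand":0},{"dx":0,"dy":0,"dz":0.002,"rx":0,"ry":0,"rz":0,"hand":0},{"dx":0,"dy":0,"dz":0,"rx":0,"ry":0,"rz":0,"hand":0},{"dx":0,"dy":0,"dz":0,"rx":0,"ry":0,"rz":0,"hand":0}]'
python3 -m jog '[{"dx":0,"dy":0,"dz":-0.005,"rx":0,"ry":0,"rz":0,"hand":0},{"dx":0,"dy":0,"dz":-0.015,"rx":0,"ry":0,"rz":0,"hand":0},{"dx":0,"dy":0,"dz":-0.03,"rx":0,"ry":0,"rz":0,"hand":0},{"dx":0,"dy":0,"dz":-0.04,"rx":0,"ry":0,"rz":0,"hand":0},{"dx":-0.02,"dy":0,"dz":-0.04,"rx":0,"ry":0,"rz":0,"hand":0},{"dx":-0.03,"dy":0,"dz":-0.03,"rx":0,"ry":0,"rz":0,"hand":0},{"dx":0,"dy":0,"dz":0,"rx":0,"ry":0,"rz":0,"hand":0},{"dx":0,"dy":0,"dz":0,"rx":0,"ry":0,"rz":0,"hand":0}]'
python3 look.py pics/w6.png
```

```text
time: 8.05
position: [0.496, 0.0462, 0.0385]
ee_rot: [0.0, 0.152, 0.988, -0.0]
ft_force: [-0.4, -1.8, 5.1]
finger_gap: -0.0002
grasp_force: 2.6
time: 8.85
position: [0.5437, 0.0314, 0.1988]
ee_rot: [0.0, 0.152, 0.988, 0.0]
ft_force: [-0.8, -0.6, -0.6]
finger_gap: -0.0002
grasp_force: 0.0
t 8.85 tcp [0.5437 0.0314 0.1988] f [-0.77 -0.63 -0.58] gap -0.00018762469449026695
master tool shift to top [-0.0078 -0.1175  0.1487]
fan tool shift to top [ 0.02   -0.0592  0.1487]
lamp tool shift to top [0.0503 0.0004 0.1487]
```

View pics/w6.png

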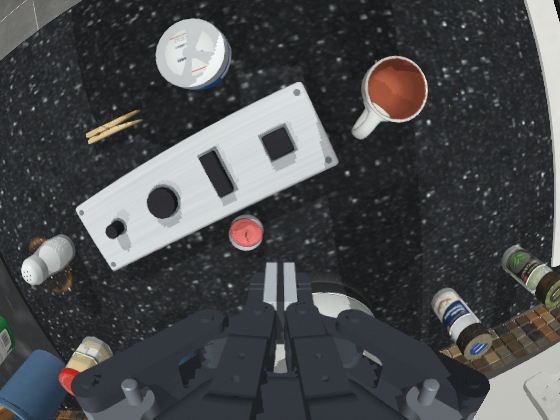

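The large round key (162,202), bar (215,173) and square (278,143) are low in their frames. The small round key (115,229) still stands out, and nothing around the panel has moved.

```bash
python3 -c "
from workcell import arm;print(arm.job_done())"
```

```text
the job is handed in; nothing more can be done
None
```

I pressed the large round, bar and square keys fully in, in that order and at about 5–6 N each. All three stayed down in the last picture, with the small round key and everything around the panel untouched, and I handed the job in at about 9 s; no verdict was shown.

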